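Post the bike light into the oak hallway box through its swing door

TASK

Put the bike light away: push the oak box's swing door inwards with one finger and, while that finger keeps it open, push the light off the ledge and through the doorway with the other finger, so that it drops into the box and the door springs shut behind it. Slide the light only - do not grip, squeeze or lift it, and do not shove the door open with the light itself. Leave the other things on the bench where they are.

Things in the scene. Friction and masses are not known exactly. Their poses are not given: they have to be found in the camera images.
- oak_box: Oak drop box, fixed, 236 mm long (x), 160 wide (y). Origin: centre of its underside, z up, x over the ledge and in through the door; x lies within 30 degrees of world -x (door end nearer the robot). Front to back: flat open ledge 115 mm long, top 100 mm high; sloping swing door over 86 mm; roof strip 35 mm, top 142 mm high. All hollow below, walls and ledge board 8 mm, lined floor 10 mm high.
- sill (a point): Middle of the ledge's inner edge, the threshold of the doorway, level with the ledge top (100 mm above the bench); axes as the box's. The doorway is 144 mm wide, centred here. The door's hinge line (along y) is 86 mm further in (+x) and 38 mm higher, the roof strip begins there. Nothing stands above the ledge or the door.
- swing_door (a joint): Door angle (rad): 0 shut, grows to 1.2 as its lower edge swings in and down. Oak plate 138 mm wide, 90 long, 7 thick, hinged at its upper, inner edge; shut it rises inwards from the sill at 24 degrees. Closing torque 0.05 N m shut, 0.15 at 0.7 rad: 1 to 5 N at a fingertip. A fingertip moving inwards (+x) a few mm above ledge level swings it open; at 0.75 rad about 50 mm is clear beyond the sill.
- door_edge (a point): Middle of the door's lower (free) edge on its outer face; shut it lies 2 mm in from the sill and 1 mm above it.
- bike_light: Bike light: blue plastic block, rounded edges, flat ends, 50 mm long (its x, lens at +x), 32 wide (y), 28 high, 60 to 120 g. Origin: centre of its underside. It lies loose on the ledge, its middle 47 to 77 mm before the sill and within 32 mm of the mid-line, lens towards the door within 20 degrees. It drops in once its middle has passed the sill, if the door is held out of its way.
- flashlight: Bystander: silver aluminium flashlight with a toggle switch, standing on its 42 mm head beside the door end of the box, 140 mm tall. Origin: centre of its underside.
- doorknob: Bystander: glass doorknob on a brass rose, 60 mm across, 67 mm tall, standing in front of the box. Origin: centre of its underside.
- spring_clip: Bystander: steel spring clip, 50 mm wide, 56 mm long, 31 mm high, beside the ledge end of the box. Origin: centre of its underside.
- house_key: Bystander: brass key, 65 mm long, 4 mm thick. Origin: centre of its underside.
- bowl: Bystander: white bowl, 124 mm across, 45 mm high. Origin: centre of its underside.
- mug: Bystander: mug, 80 mm across, 85 mm high. Origin: centre of its underside.
- boot_brush: Bystander: boot brush, 150 x 48 x 38 mm. Origin: centre of its underside.
Things that resemble listed ones, but are neither listed nor needed, are in the scene too. Of the things that look like the bike_light, the largest one is meant.

How it is judged (in metres and radians):
On the way, in this order (a step that is already met when the one before it is completed fails the run):
1. a finger holds the swing door pushed in (at least 0.25 rad) while the light still lies on the ledge (value of joint swing_door above 0.25 rad and contact force between the fingers and swing_door_c0 above 0.2 N and z of bike_light in the frame of sill above -0.006 m), for 0.02 s.
2. the light drops through the doorway into the box while a finger still holds the door in (value of joint swing_door above 0.25 rad and contact force between the fingers and swing_door_c0 above 0.1 N and z of bike_light in the frame of sill below -0.03 m and x of bike_light in the frame of sill between -0.112 and 0.118 m and y of bike_light in the frame of sill between -0.08 and 0.08 m), for 0.02 s.
At the end, for the whole second after the job is handed in: The bike light rests inside the box, its underside at least 40 mm below the ledge level; the swing door is shut (within 0.06 rad); every bystander is within 15 mm of where it began (z of bike_light in the frame of sill below -0.04 m and x of bike_light in the frame of sill between -0.112 and 0.118 m and y of bike_light in the frame of sill between -0.08 and 0.08 m and value of joint swing_door below 0.06 rad and linear speed of bike_light below 0.02 m/s and distance of each of flashlight, doorknob, spring_clip, house_key, bowl, mug, boot_brush from where it was at the start of the episode below 0.015 m); the robot touches nothing.
It fails at once if the light is lifted more than 12 mm off the ledge (z of bike_light in the frame of sill above 0.012 m).
It fails at once if the fingers squeeze or press the light with more than 15 N (contact force between the fingers and bike_light above 15 N).
It fails at once if the light is pushed against the door (over 1.5 N) while it is still on the ledge (contact force between bike_light and swing_door_c0 above 1.5 N and z of bike_light in the frame of sill above -0.004 m).
It fails at once if a bystander is moved by more than 15 mm (distance of any of flashlight, doorknob, spring_clip, house_key, bowl, mug, boot_brush from where it was at the start of the episode above 0.015 m).
It also fails if it takes over 35 s, if anything falls off the work surface, if the arm or the gripper's body presses on something with over 40 N, if the wrist force passes 120 N, or if a joint passes its speed limit or range.

ROBOT

A 6-joint arm with a two-finger parallel gripper is mounted at the origin on the work surface. World frame = base frame: x ahead of the robot, y to its left, z up, the work surface at z = 0. Lengths are in m, angles in degrees, forces in N, time in s.
With the tool pointing down it reaches from about 0.4 to 0.825 m from the base axis. Payload 7 kg.
Tool frame: the origin (TCP) lies at the very end of the fingers, on their centre line; the grasp point (between the pads) lies hold_point_z behind it (hold_point_z is the distance from the TCP to the grasp point, in m); z points along the fingers, y is the direction in which the jaws open and shut (so a half turn about z gives the same grasp; the last joint's range is limited). The gripper opens to 88 mm and grips with 3 to 60 N. Pads are 19 mm wide; open, the fingers measure 130 mm over their backs; the gripper's body (78 mm by 193 mm) begins 47 mm behind the grasp point.
Start: joints at [-60.556, 20.546, 0.682, 0, -70.136, -16.507], TCP at [0.151, -0.658, 0.227] pointing down, gripper open.
Joint ranges: [-176.03, 176.03], [-82.01, 121.73], [-58.28, 71.71], [-173.87, 95.51], [-174.79, -0.11], [-173.66, 173.66]. Speed limits (degrees/s): [136.94, 136.94, 172.46, 180, 180, 180].

INTERFACE

Orientations are given as [roll, pitch, yaw] about the fixed x, y, z axes, in that order (R = Rz(yaw) Ry(pitch) Rx(roll)).
In Python, from plant import get_obs, snapshot, close_job, hold_point_z gives the robot as it stands. The module is installed in compiled form; this text tells all that it offers.
- The arm moves only by the tool jog_arm, never from a script. Its argument "commands" is a list of rows, each a list of 4 numbers: the shift along the world's x, y, z in mm, then the turn about the world's z in degrees. In form: [[x, y, z, turn], ...]. A call has exactly 10 rows; each row shifts and turns the commanded pose from where the row before left it; what a row does not reach is not made up. A row lasts 1/12 s, in which the tool goes at most 41.7 mm and 7.16 degrees, less where a joint would pass 70% of its speed; a pose out of reach is approached as far as the arm can. A call is refused whole if a number of a shift passes 41.7 or a number of a turn 7.16, either way. A call with a gripper value outside its range is refused whole. "fingers" is the finger opening in mm, from 0 to 87.6, set as the call begins (left out, the last holds). The fingers move at their own pace and stop on an object; the grip force is fixed at half the most. Time passes only in rows, so rows that do not move let the fingers close, or fill a call up. It gives the time, the measured TCP pose, the force and the opening at its end, in the units of the state.
- get_obs(): the state, without advancing time (a new reading comes with each control period).
- snapshot(name): name is "scene" or "top" or "wrist"; returns a dict with "image" (420x560x3 uint8, red, green, blue), "fov_y" (degrees; the focal length in pixels is half the picture's height over the tangent of half this angle, whatever the lens; pixels are square), "cx", "cy" (the principal point, pixels), "rvec" (rotation vector, rad) and "tvec" (3), from world to camera coordinates, as OpenCV has them; the wrist camera has in their place "mount" (4x4, takes a point from camera to tool coordinates, whose origin is the TCP and whose axes are the flange's). Camera axes: x right, y down, z forward; pixel columns grow to the right and rows downward; lengths in m; the calibration is good to about 2 mm. A picture is of the moment at which its call begins: read the wrist's pose just before it. There is no depth.
- close_job(): hands the job in, once; it reports no verdict.
The state is a dict: "clock": time; "joint_pos": joint angles; "qvel": joint speeds; "tau": joint torques, N m; "tool_pos": TCP position; "orientation": TCP orientation; "force": force on the tool from outside, world axes, zero at the start; "moment": the same for the moment, N m; "opening": finger opening in m.
Only numpy, scipy, OpenCV 4.12 (cv2) and the standard library are available. Lean on these libraries where they do the work, as an engineer would, in place of code of your own. Each camera call takes 0.05 s, during which the arm holds its last target.

## Working session

There is one attempt and no reset: what is moved stays moved. The work goes in short steps, Python scripts to look and compute and a tool call to move; the robot and the scene stay as the last step left them, time stands still between calls to the robot, and variables do not carry over. Pictures are saved under pics/ and viewed, and the job is handed in when it is done.

Besides the shell and the picture viewer there is one more tool, called after ">>>" as name(argument=value, ...) on one line, values as JSON. jog_arm: Moves the arm, as the interface text tells. Its arguments: {"type":"object","properties":{"commands":{"type":"array","items":{"type":"array","items":{"type":"number"}}},"fingers":{"type":"number"}},"required":["commands"]}

```bash
mkdir -p pics
cat > h.py <<'E'
import numpy as np, cv2
from plant import get_obs, snapshot, close_job, hold_point_z
def save(s,n,crop=None,k=1):
    im=cv2.cvtColor(s["image"],cv2.COLOR_RGB2BGR)
    if crop: x0,y0,x1,y1=crop; im=im[y0:y1,x0:x1]
    if k!=1: im=cv2.resize(im,None,fx=k,fy=k,interpolation=cv2.INTER_CUBIC)
    cv2.imwrite("pics/"+n+".png",im)
def K(s):
    f=210/np.tan(np.radians(s["fov_y"])/2); return np.array([[f,0,s["cx"]],[0,f,s["cy"]],[0,0,1]])
def ray(s,uv):
    R=cv2.Rodrigues(np.array(s["rvec"],float))[0]; t=np.array(s["tvec"],float).ravel()
    d=R.T@np.linalg.inv(K(s))@np.array([uv[0],uv[1],1.0]); return -R.T@t,d
def onz(s,uv,z):
    c,d=ray(s,uv); return c+d*(z-c[2])/d[2]
def proj(s,P):
    return cv2.projectPoints(np.array(P,float).reshape(-1,3),np.array(s["rvec"],float),np.array(s["tvec"],float),K(s),None)[0].reshape(-1,2)
E
python3 - <<'E'
from h import *
o=get_obs(); print(o); print(hold_point_z if not callable(hold_point_z) else hold_point_z())
for n in("scene","top","wrist"):
    s=snapshot(n); save(s,n+"0",k=1.4); print(n,{k:v for k,v in s.items() if k!="image"})
E
```

```text
{'clock': 0.0, 'joint_pos': array([-6.05556154e+01,  2.05915418e+01,  6.32977888e-01, -1.93202800e-02,
       -7.01373456e+01, -1.65046307e+01]), 'qvel': array([ 0.04703168, -0.06888495, -0.02838835, -0.0044351 ,  0.07902616,
       -0.01614239]), 'tau': array([ 8.24567924e-04, -5.82715130e+01,  2.93059623e+01,  6.99720874e+00,
        6.83120350e-03, -2.33952396e-04]), 'tool_pos': array([ 0.15097551, -0.65738147,  0.22561797]), 'orientation': array([ 1.79902882e+02, -9.83583702e-03, -1.67066817e+02]), 'force': array([ 0.15892228, -0.54571724, -0.34933036]), 'moment': array([ 0.02926517, -0.01142419, -0.00807008]), 'opening': 0.0875751214041538}
0.0188
scene {'fov_y': 44.02577232023079, 'cx': 278.6263214413497, 'cy': 202.6560860394712, 'rvec': array([ 2.27874962,  1.18382914, -0.35795415]), 'tvec': array([-0.35401594, -0.35206027,  1.61799908])}
top {'fov_y': 47.85101943541733, 'cx': 284.1916804016193, 'cy': 202.80140442170605, 'rvec': array([ 2.10992077, -2.16191873,  0.20744257]), 'tvec': array([0.01287115, 0.61388875, 1.1979573 ])}
wrist {'fov_y': 67.04272753300772, 'cx': 276.9370984256687, 'cy': 208.19522053764322, 'mount': array([[ 5.02888844e-04, -9.59229877e-01, -2.82626590e-01,
         7.65752758e-02],
       [ 9.99999873e-01,  4.92963772e-04,  1.06229214e-04,
         4.43848692e-05],
       [ 3.74264337e-05, -2.82626607e-01,  9.59230003e-01,
        -1.57387413e-01],
       [ 0.00000000e+00,  0.00000000e+00,  0.00000000e+00,
         1.00000000e+00]])}
```

View pics/scene0.png

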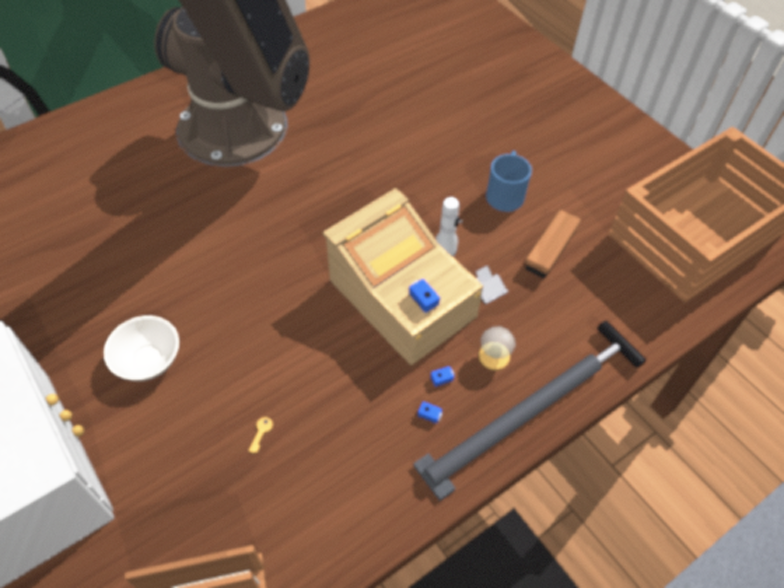

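View pics/top0.png

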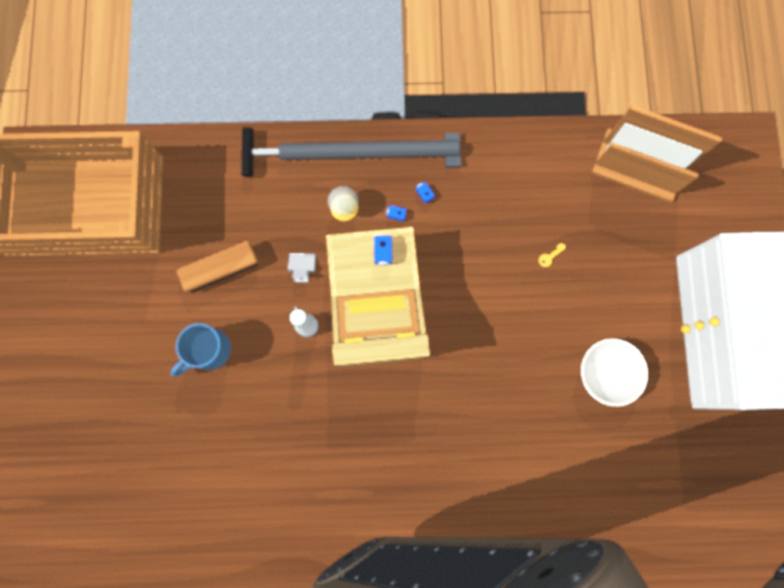

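View pics/wrist0.png

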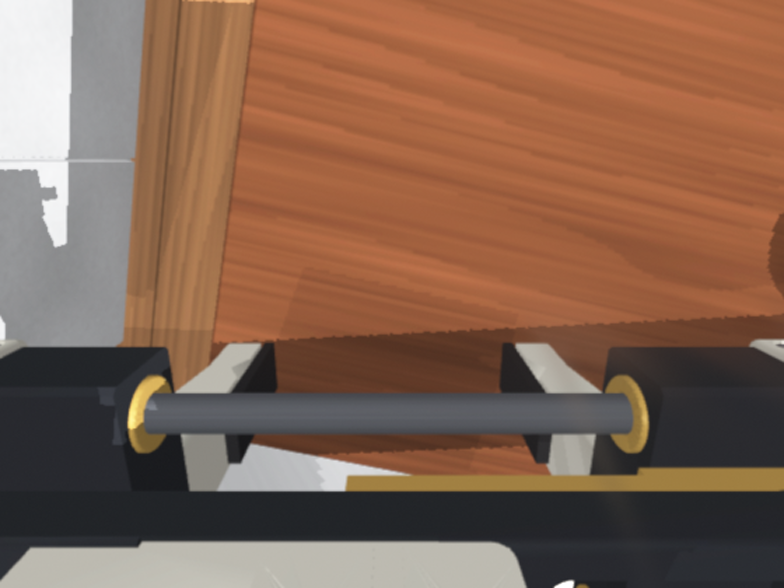

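The scene picture shows three blue blocks: one on the ledge (424,295), and two smaller ones on the bench at (442,376) and (430,412), all in 1.4x pixels. I choose the one on the ledge: it is the largest. The close crops will check that.

Run:
```python
from h import *
s=snapshot("top"); save(s,"topc",(195,125,325,270),4.1)
c=snapshot("scene"); save(c,"scc",(220,130,370,270),4.2)
for n,q in(("top",s),("scene",c)):
    hsv=cv2.cvtColor(q["image"],cv2.COLOR_RGB2HSV)
    m=cv2.inRange(hsv,(108,150,60),(125,255,255))
    N,l,st,ce=cv2.connectedComponentsWithStats(m)
    for i in range(1,N):
        if st[i,4]>15: print(n,st[i],ce[i].round(1),cv2.minAreaRect(np.argwhere(l==i)[:,::-1].astype(np.float32)))
```

```text
top [298 131  12  13  47] [304.3 137.9] ((303.46002197265625, 137.27999877929688), (11.80000114440918, 8.40000057220459), 53.13010025024414)
top [277 148  13   9  41] [284.3 152.4] ((283.1764831542969, 151.79412841796875), (11.399173736572266, 8.246211051940918), 14.03624439239502)
top [271 171   6   6  19] [273.2 173.6] ((273.10003662109375, 173.7000274658203), (4.919349670410156, 4.919349670410156), 63.43495178222656)
scene [293 201  20  21 229] [302.5 210.8] ((302.48828125, 210.6529541015625), (19.849136352539062, 12.473501205444336), 49.398704528808594)
scene [309 263  14  12 122] [315.2 268.5] ((315.1499938964844, 268.4500427246094), (9.17060375213623, 13.281564712524414), 71.56504821777344)
scene [299 288  15  13 123] [306.1 294. ] ((306.1712341308594, 293.876708984375), (13.342691421508789, 9.48033332824707), 20.556045532226562)
```

View pics/topc.png

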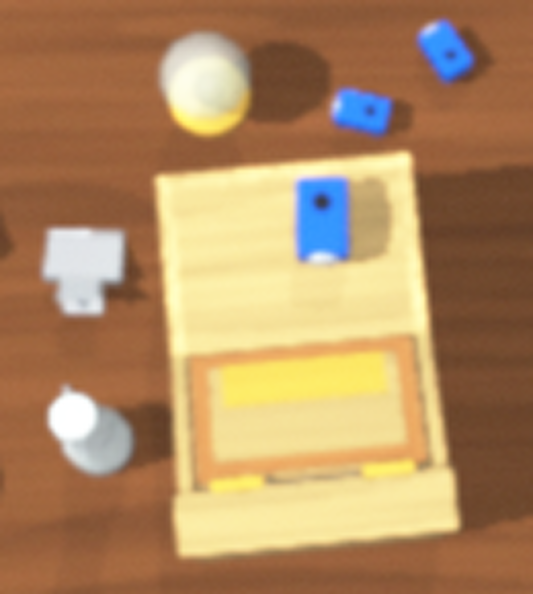

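View pics/scc.png

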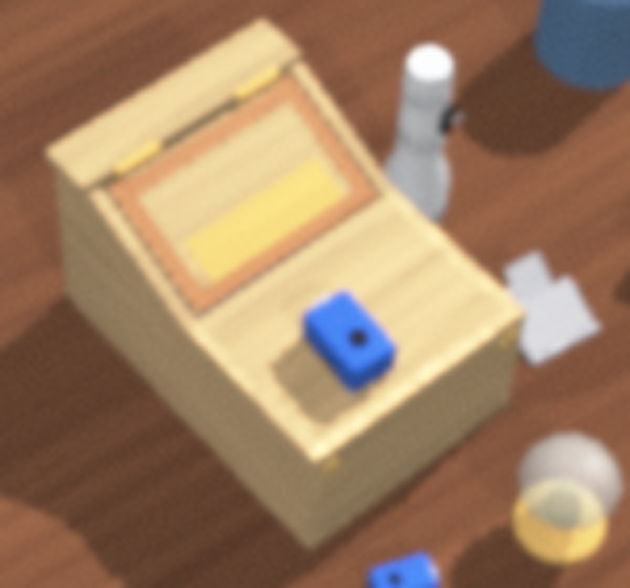

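Run:
```python
from h import *
from scipy.optimize import least_squares
s=snapshot("top"); c=snapshot("scene")
T=lambda p:np.array(p)/4.1+[195,125]-.4
S=lambda p:np.array(p)/4.2+[220,130]-.4
loc={ 'Lr':(-.118,.08,.1),'Ll':(-.118,-.08,.1),'Br':(.118,.08,.142),'Bl':(.118,-.08,.142)}
# picture-left in top = world +y ; box x ~ world -x so box y ~ world -y : picture-left = box -y
obs=[(s,T((157,177)),'Ll'),(s,T((410,153)),'Lr'),(s,T((180,556)),'Bl'),(s,T((459,530)),'Br'),
     (c,S((523,312)),'Ll'),(c,S((315,458)),'Lr'),(c,S((262,18)),'Bl'),(c,S((47,153)),'Br')]
def w(p,l):
    a=p[2]; l=np.array(l); return np.array([p[0]+np.cos(a)*l[0]-np.sin(a)*l[1],p[1]+np.sin(a)*l[0]+np.cos(a)*l[1],l[2]])
f=lambda p:np.concatenate([proj(q,w(p,loc[k]))[0]-uv for q,uv,k in obs])
r=least_squares(f,[.6,0,np.pi]); p=r.x; print("box",p[:2],np.degrees(p[2])); print(r.fun.round(2))
np.save("box.npy",p)
ex=np.array([np.cos(p[2]),np.sin(p[2])]); ey=np.array([-ex[1],ex[0]])
sill=p[:2]-.003*ex; print("sill",sill,"ex",ex,"ey",ey)
# light, top face at z=.128
L=np.array([[298,179],[346,179],[348,262],[298,262]],float)
P=[]
for q in L:
    X=onz(s,T(q),.128)[:2]-sill; P.append([X@ex,X@ey]); 
P=np.array(P); print("light top corners in sill (top)",P.round(4),P.mean(0))
for q in [(305,318),(343,290),(395,346),(356,375)]:
    X=onz(c,S(q),.128)[:2]-sill; print("scene", (X@ex).round(4),(X@ey).round(4))
for n,q in(("flash top",(73,415)),):
    X=onz(s,T(q),.14); d=X[:2]-sill; print(n,X,d@ex,d@ey)
X=onz(s,T((205,80)),.055); d=X[:2]-sill; print("knob",X,d@ex,d@ey)
X=onz(s,T((85,265)),.02); d=X[:2]-sill; print("clip",X,d@ex,d@ey)
```

```text
box [0.58789528 0.04043344] 184.34747491621258
[-0.17  0.45 -0.19  0.44  0.68 -1.42 -1.26 -1.77 -0.5  -1.26 -1.17 -0.15
 -0.58  0.58  0.18 -0.88]
sill [0.59088664 0.04066086] ex [-0.99712266 -0.07580496] ey [ 0.07580496 -0.99712266]
light top corners in sill (top) [[-0.099   0.0085]
 [-0.0961  0.0379]
 [-0.0441  0.0339]
 [-0.0471  0.0036]] [-0.07160634  0.02099453]
scene -0.0567 0.035
scene -0.0556 0.006
scene -0.1024 0.0087
scene -0.1032 0.0381
flash top [0.54580758 0.17583924 0.14      ] 0.034702163443427476 -0.13820664106876496
knob [0.77744996 0.10076433 0.055     ] -0.1905826551279875 -0.04578810980479172
clip [0.66212522 0.18416713 0.02      ] -0.08191208428650665 -0.13769311864068806
```

The crops show the ledge block, at (322,220) in the top crop, is clearly the largest blue block, with its white lens end towards the door. So that is the bike light. It sits at about x -75, y +21 mm from the sill.

Plan: turn the jaw line about 30° off the box x. The front finger then pushes the door in at y≈-29 while the rear finger pushes the light. First I move above it.

>>> jog_arm(commands=[[20, 28, 0, 2], [20, 28, 0, 2], [20, 28, 0, 2], [20, 28, 0, 2], [20, 28, 0, 2], [20, 28, 0, 2], [20, 28, 0, 2], [20, 28, 0, 2], [20, 28, 0, 2], [20, 28, 0, 2]], fingers=79)

```text
clock: 1.18
tool_pos: [0.3518, -0.3764, 0.2269]
orientation: [-180.0, 0.0, -147.0]
force: [0.6, 0.1, -0.2]
opening: 0.0789
```

>>> jog_arm(commands=[[20, 28, 0, 2], [20, 28, 0, 2], [20, 28, 0, 2], [20, 28, 0, 2], [20, 28, 0, 2], [20, 28, 0, 2], [20, 28, 0, 2], [20, 28, 0, 2], [20, 28, 0, 2], [20, 28, 0, 2]])

```text
clock: 2.02
tool_pos: [0.5519, -0.0962, 0.2269]
orientation: [-180.0, 0.0, -126.9]
force: [0.3, -1.0, -0.6]
opening: 0.0789
```

>>> jog_arm(commands=[[25, 28, 0, 2], [25, 28, 0, 2], [25, 28, 0, 2], [20, 28, 0, 2], [20, 28, 0, 2], [0, 0, 0, 1.4], [0, 0, 0, 0], [0, 0, 0, 0], [0, 0, 0, 0], [0, 0, 0, 0]])

```text
clock: 2.85
tool_pos: [0.6657, 0.0412, 0.2271]
orientation: [-180.0, 0.0, -115.8]
force: [-0.2, -0.4, -0.1]
opening: 0.079
```

Run:
```python
from h import *
o=get_obs(); print(o["clock"],o["tool_pos"],o["orientation"],o["opening"],o["joint_pos"],o["force"])
s=snapshot("wrist"); save(s,"w1",k=1.4); save(snapshot("scene"),"s1",(170,50,420,300),2.4)
```

```text
2.85 [0.66568009 0.04121898 0.2270626 ] [-1.79978704e+02  1.75953917e-02 -1.15752549e+02] 0.07895513853040279 [ 2.02579399e+01  1.97638362e+01 -4.08375854e-01  3.30434805e-03
 -6.98003383e+01 -4.60116324e+01] [-0.15727738 -0.44379775 -0.12641351]
```

View pics/w1.png

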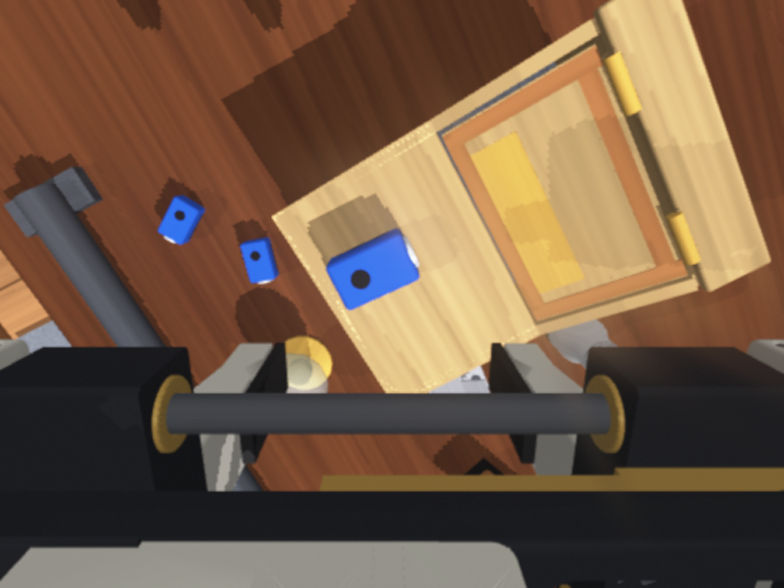

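View pics/s1.png

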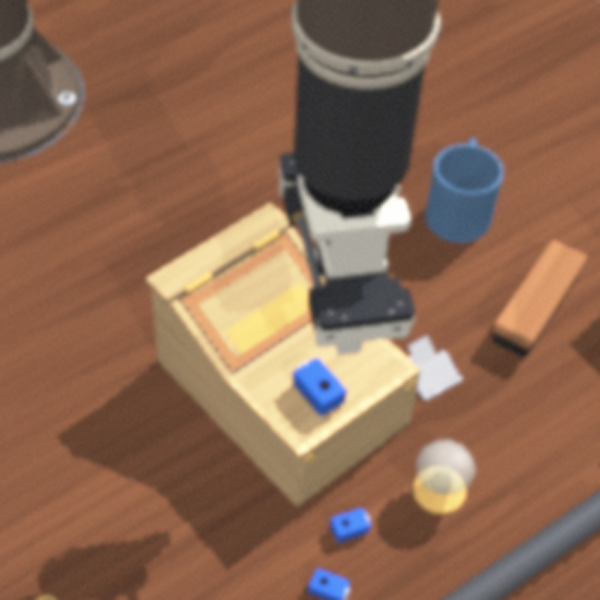

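The wrist picture shows the light with its lens towards the door: top corners about (328,265), (403,230), (418,272), (347,309). It also shows the ledge front corners (274,215), (391,393), the sill ends (438,132), (535,335) and the roof corner (768,262). All are in 1.4x pixels. Next I refine the poses from these.

```bash
cat >> h.py <<'E'
from scipy.spatial.transform import Rotation as Ro
def wcam(s,o):
    T=np.eye(4);T[:3,:3]=Ro.from_euler('xyz',o["orientation"],degrees=True).as_matrix();T[:3,3]=o["tool_pos"]
    M=np.linalg.inv(T@s["mount"]); s["rvec"]=cv2.Rodrigues(M[:3,:3])[0].ravel(); s["tvec"]=M[:3,3]; return s
E
python3 - <<'E'
from h import *
o=get_obs(); s=wcam(snapshot("wrist"),o)
save(s,"w1c",(180,70,400,290),2.7)
W=lambda p:np.array(p)/1.4-.2
p=np.load("box.npy")
ex=np.array([np.cos(p[2]),np.sin(p[2])]); ey=np.array([-ex[1],ex[0]]); sill=p[:2]-.003*ex
def sl(uv,z):
    X=onz(s,W(uv),z); d=X[:2]-sill; return X[:2].round(4),(d@ex).round(4),(d@ey).round(4)
for n,uv,z in [("Lr -115 +80",(274,215),.1),("Ll -115,-80",(391,393),.1),("sill r y72",(438,132),.1),("sill l",(535,335),.1),("roof 121,-80",(768,262),.142),
 ("lt rear r",(328,265),.128),("lt front r",(403,230),.128),("lt front l",(418,272),.128),("lt rear l",(347,309),.128)]:
    print(n,*sl(uv,z))
E
```

```text
Lr -115 +80 [ 0.7121 -0.0293] -0.1156 0.0789
Ll -115,-80 [0.6998 0.1171] -0.1144 -0.068
sill r y72 [ 0.598  -0.0295] -0.0018 0.0705
sill l [0.5912 0.1199] -0.0063 -0.0789
roof 121,-80 [0.4648 0.1133] 0.1202 -0.082
lt rear r [0.6901 0.0103] -0.0967 0.0378
lt front r [0.6413 0.0108] -0.048 0.0336
lt front l [0.6439 0.0373] -0.0526 0.0074
lt rear l [0.6926 0.0396] -0.1013 0.0087
```

View pics/w1c.png

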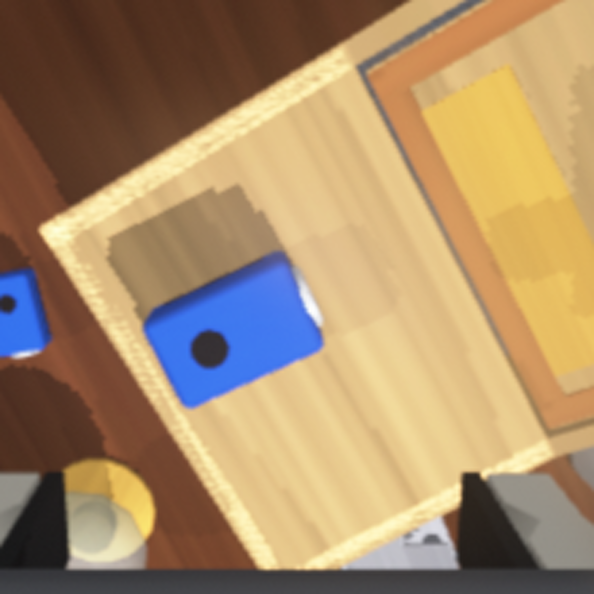

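Wrist and top views agree: light centre is (-75, +22) mm from the sill, its rear face at -99 and its yaw about -5°. The box pose is confirmed to about 2 mm. Now I shift and descend behind the light.

>>> jog_arm(commands=[[5, 11, 0, 0], [0, 0, 0, 0], [0, 0, -20, 0], [0, 0, -20, 0], [0, 0, -20, 0], [0, 0, -20, 0], [0, 0, -20, 0], [0, 0, -10, 0], [0, 0, -10, 0], [0, 0, 0, 0]])

```text
clock: 3.83
tool_pos: [0.6702, 0.053, 0.1046]
orientation: [179.9, -0.1, -115.7]
force: [-0.9, 0.7, -0.3]
opening: 0.0787
```

Run:
```python
from h import *
o=get_obs(); print(o["clock"],o["tool_pos"],o["opening"],o["force"])
save(snapshot("wrist"),"w2",k=1.4); save(snapshot("scene"),"s2",(220,110,370,270),3.7);save(snapshot("top"),"t2",(195,115,325,270),3.8)
```

```text
3.8333 [0.67022802 0.05300463 0.10463208] 0.07867190472277492 [-0.85071737  0.72233248 -0.34197256]
```

View pics/w2.png

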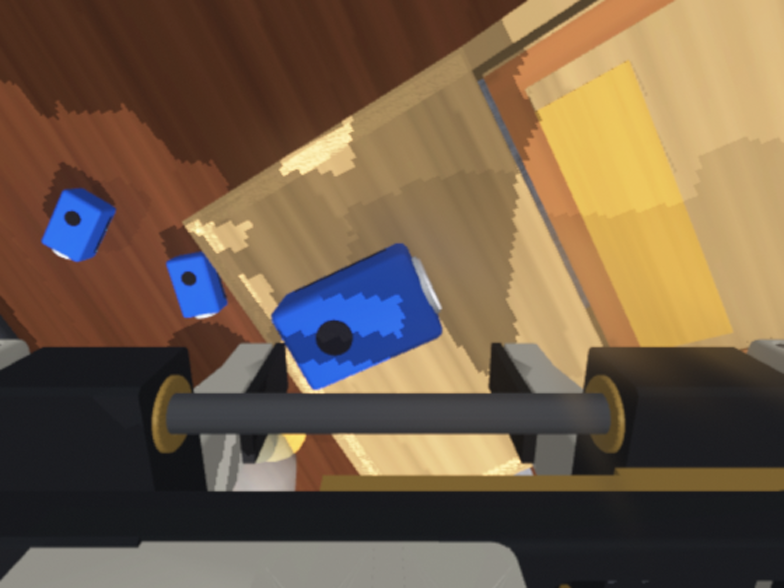

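View pics/s2.png

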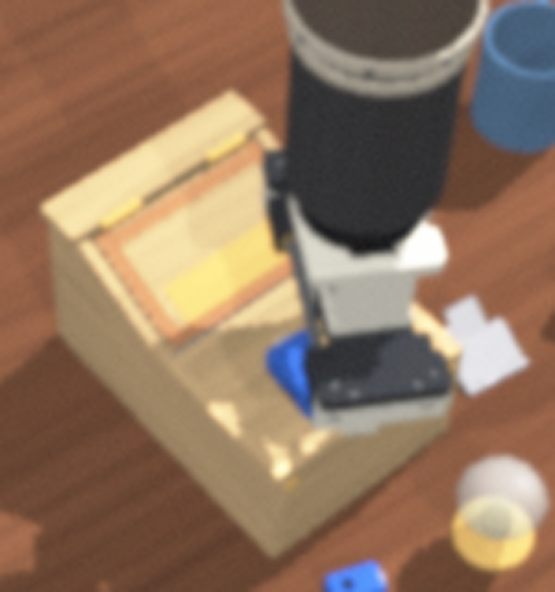

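View pics/t2.png

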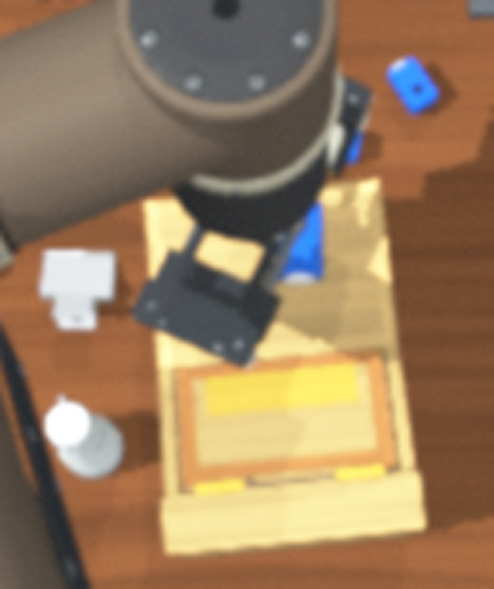

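Run:
```python
from h import *
o=get_obs(); s=wcam(snapshot("wrist"),o)
R=Ro.from_euler('xyz',o["orientation"],degrees=True).as_matrix()
p=np.load("box.npy");ex=np.array([np.cos(p[2]),np.sin(p[2])]); ey=np.array([-ex[1],ex[0]]); sill=p[:2]-.003*ex
d=o["tool_pos"][:2]-sill;print("centre box",d@ex,d@ey)
for a in(-.0095,.0095):
  for b in(-.0395,-.0605,.0395,.0605):
    X=o["tool_pos"]+R@[a,b,0]; d=X[:2]-sill
    print(a,b,"px",(proj(s,X)[0]*1.4).round(),"box",(d@ex).round(4),(d@ey).round(4))
for uv in [(273,318),(403,245),(441,322),(316,388)]:
    X=onz(s,np.array(uv)/1.4-.2,.128)[:2]-sill; print((X@ex).round(4),(X@ey).round(4))
```

```text
centre box -0.08170461653352727 -0.006474387702384087
-0.0095 -0.0395 px [287. 388.] box -0.1207 0.005
-0.0095 -0.0605 px [234. 388.] box -0.1389 0.0155
-0.0095 0.0395 px [487. 388.] box -0.0522 -0.0344
-0.0095 0.0605 px [540. 388.] box -0.0341 -0.0449
0.0095 -0.0395 px [284. 343.] box -0.1112 0.0215
0.0095 -0.0605 px [229. 343.] box -0.1294 0.032
0.0095 0.0395 px [490. 343.] box -0.0427 -0.018
0.0095 0.0605 px [545. 343.] box -0.0246 -0.0285
-0.1006 0.0358
-0.0518 0.0356
-0.0536 0.007
-0.1022 0.0072
```

The pad-tip projections match the picture: the left pad's inner corner at (284,343) lies about 10 mm behind the light's rear face at y=21.5 mm, in line with its middle. Now a slow push inwards.

>>> jog_arm(commands=[[-4, -0.3, 0, 0], [-4, -0.3, 0, 0], [-4, -0.3, 0, 0], [-4, -0.3, 0, 0], [-4, -0.3, 0, 0], [-4, -0.3, 0, 0], [-4, -0.3, 0, 0], [-4, -0.3, 0, 0], [-4, -0.3, 0, 0], [0, 0, 0, 0]])

```text
clock: 4.87
tool_pos: [0.6341, 0.0504, 0.1066]
orientation: [180.0, -0.0, -115.7]
force: [-0.0, 0.2, 0.1]
opening: 0.0791
```

Run:
```python
from h import *
o=get_obs(); print(o["clock"],o["tool_pos"],o["opening"],o["force"])
save(snapshot("wrist"),"w3",k=1.4)
```

```text
4.8667 [0.63414868 0.05035658 0.1065568 ] 0.07906301829282081 [-0.00384497  0.2207163   0.10860879]
```

View pics/w3.png

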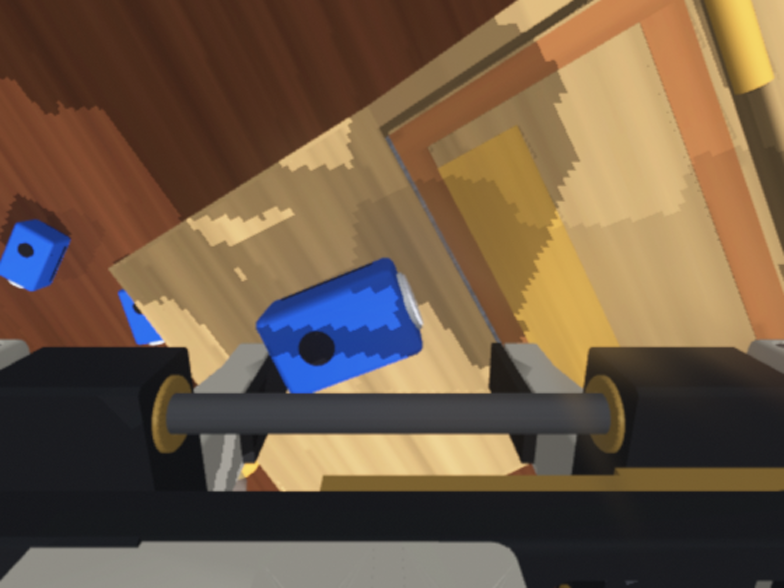

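The light is moving straight: it spans (257,325) to (420,350) and is still square to the sill. The front finger has just reached the door, so I continue.

>>> jog_arm(commands=[[-4, -0.3, 0, 0], [-4, -0.3, 0, 0], [-4, -0.3, 0, 0], [-4, -0.3, 0, 0], [-4, -0.3, 0, 0], [-4, -0.3, 0, 0], [-4, -0.3, 0, 0], [-3, -0.2, 0, 0], [0, 0, 0, 0], [0, 0, 0, 0]])

```text
clock: 5.75
tool_pos: [0.6038, 0.0481, 0.1067]
orientation: [180.0, -0.0, -115.7]
force: [-0.2, 1.4, 1.7]
opening: 0.0788
```

Run:
```python
from h import *
o=get_obs(); print(o["clock"],o["tool_pos"],o["opening"],o["force"])
s=wcam(snapshot("wrist"),o); save(s,"w4",k=1.4); save(snapshot("scene"),"s4",(220,110,370,270),3.7)
R=Ro.from_euler('xyz',o["orientation"],degrees=True).as_matrix()
p=np.load("box.npy");ex=np.array([np.cos(p[2]),np.sin(p[2])]); ey=np.array([-ex[1],ex[0]]); sill=p[:2]-.003*ex
for b in(-.0395,.0605):
    d=(o["tool_pos"]+R@[.0095,b,0])[:2]-sill; print((d@ex).round(4),(d@ey).round(4))
```

```text
5.75 [0.60375904 0.04813707 0.10671517] 0.0788404481814271 [-0.23983313  1.43369388  1.6661998 ]
-0.0429 0.0215
0.0437 -0.0285
```

View pics/w4.png

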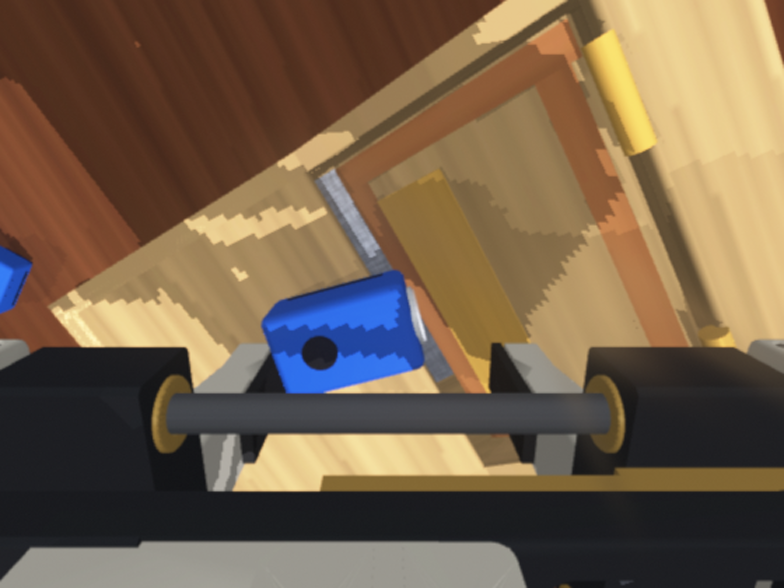

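View pics/s4.png

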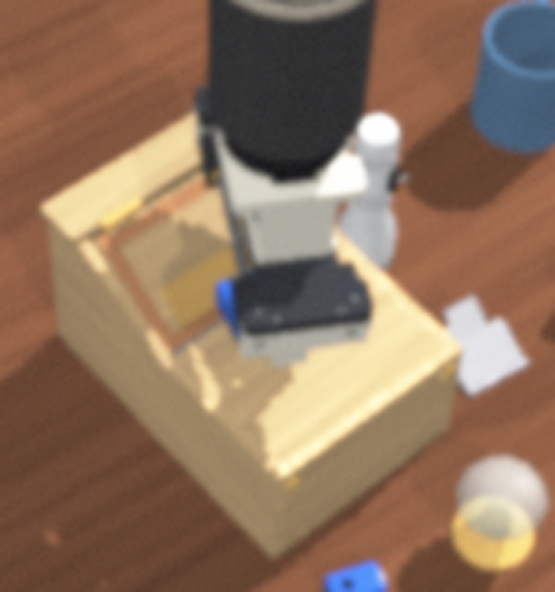

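The light now reaches (425,365) and its nose has turned about 10° towards -y, so the push point sits slightly on the +y side. The door is only partly in, about 0.22 rad. I back off 3 mm, shift the contact 6 mm to -y and carry on.

>>> jog_arm(commands=[[4, 0.3, 0, 0], [-0.5, 6, 0, 0], [-4, -0.3, 0, 0], [-3, -0.3, 0, 0], [-3, -0.2, 0, 0], [-3, -0.2, 0, 0], [-3, -0.2, 0, 0], [-2, -0.2, 0, 0], [0, 0, 0, 0], [0, 0, 0, 0]])

```text
clock: 6.68
tool_pos: [0.5895, 0.053, 0.1067]
orientation: [-180.0, 0.0, -115.7]
force: [2.6, 0.6, 1.3]
opening: 0.0791
```

Run:
```python
from h import *
o=get_obs(); print(o["clock"],o["tool_pos"],o["opening"],o["force"])
s=wcam(snapshot("wrist"),o); save(s,"w5",k=1.4)
R=Ro.from_euler('xyz',o["orientation"],degrees=True).as_matrix()
p=np.load("box.npy");ex=np.array([np.cos(p[2]),np.sin(p[2])]); ey=np.array([-ex[1],ex[0]]); sill=p[:2]-.003*ex
for b in(-.0395,.0605):
    d=(o["tool_pos"]+R@[.0095,b,0])[:2]-sill; print((d@ex).round(4),(d@ey).round(4))
```

```text
6.6833 [0.5894731  0.05302265 0.10674799] 0.07912452039268675 [2.6297228  0.55801683 1.29999032]
-0.029 0.0156
0.0576 -0.0345
```

View pics/w5.png

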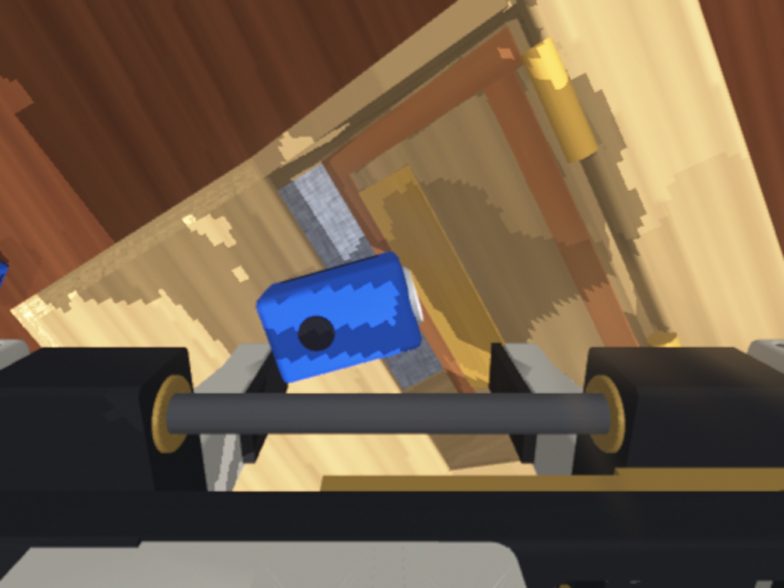

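The door is now held at about 0.4 rad, with its gap visible at (350,230). The light, spanning (260,300) to (420,345), hangs about halfway over the sill and is straightening. A few more mm.

>>> jog_arm(commands=[[-2, -0.2, 0, 0], [-2, -0.2, 0, 0], [-2, -0.1, 0, 0], [-2, -0.1, 0, 0], [-2, -0.2, 0, 0], [-2, -0.1, 0, 0], [0, 0, 0, 0], [0, 0, 0, 0], [0, 0, 0, 0], [0, 0, 0, 0]])

```text
clock: 7.57
tool_pos: [0.5779, 0.0522, 0.1068]
orientation: [-180.0, 0.0, -115.7]
force: [2.7, -0.3, 2.2]
opening: 0.0789
```

Run:
```python
from h import *
o=get_obs(); print(o["clock"],o["tool_pos"],o["opening"],o["force"])
s=wcam(snapshot("wrist"),o); save(s,"w6",k=1.4)
R=Ro.from_euler('xyz',o["orientation"],degrees=True).as_matrix()
p=np.load("box.npy");ex=np.array([np.cos(p[2]),np.sin(p[2])]); ey=np.array([-ex[1],ex[0]]); sill=p[:2]-.003*ex
for b in(-.0395,.0605):
    d=(o["tool_pos"]+R@[.0095,b,0])[:2]-sill; print((d@ex).round(4),(d@ey).round(4))
```

```text
7.5667 [0.57788638 0.05221503 0.10681584] 0.07889252237845158 [ 2.70514106 -0.2501087   2.1570659 ]
-0.0174 0.0155
0.0692 -0.0345
```

View pics/w6.png

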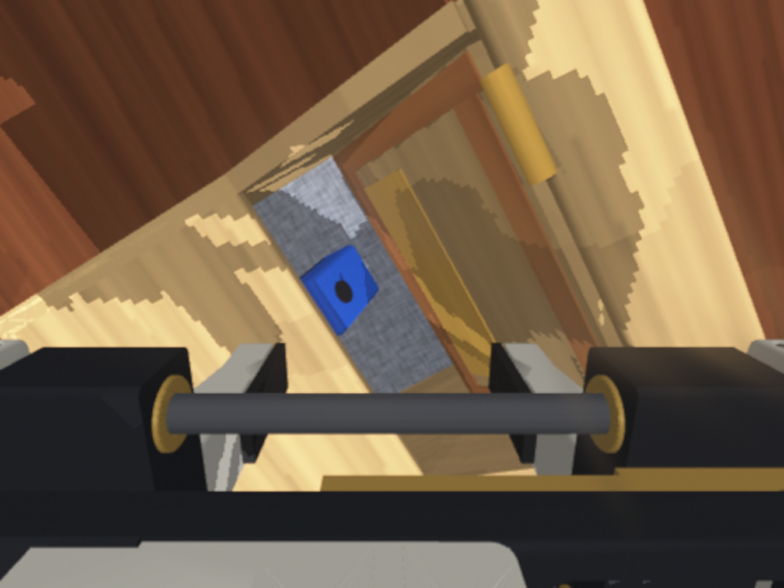

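The light has dropped through: it is seen inside on the grey lining at (340,290), while the front finger still holds the door. Now I withdraw straight back so the door shuts, then lift.

>>> jog_arm(commands=[[0, 0, 0, 0], [6, 0.5, 0, 0], [8, 0.6, 0, 0], [8, 0.6, 0, 0], [8, 0.6, 0, 0], [8, 0.6, 0, 0], [8, 0.6, 0, 0], [8, 0.6, 0, 0], [8, 0.6, 0, 0], [8, 0.6, 0, 0]])

```text
clock: 8.45
tool_pos: [0.6483, 0.0574, 0.1062]
orientation: [180.0, -0.0, -115.7]
force: [-0.0, 0.7, 0.9]
opening: 0.0787
```

>>> jog_arm(commands=[[0, 0, 10, 0], [0, 0, 20, 0], [0, 0, 25, 0], [0, 0, 25, 0], [0, 0, 25, 0], [0, 0, 25, 0], [0, 0, 0, 0], [0, 0, 0, 0], [0, 0, 0, 0], [0, 0, 0, 0]])

```text
clock: 9.28
tool_pos: [0.647, 0.0573, 0.2358]
orientation: [179.9, -0.0, -115.7]
force: [-0.3, -0.4, 0.0]
opening: 0.0793
```

>>> jog_arm(commands=[[0, -25, 0, 0], [0, -25, 0, 0], [0, -25, 0, 0], [0, -25, 0, 0], [0, -25, 0, 0], [0, -25, 0, 0], [0, -25, 0, 0], [0, -25, 0, 0], [0, 0, 0, 0], [0, 0, 0, 0]])

```text
clock: 10.12
tool_pos: [0.6469, -0.1439, 0.2353]
orientation: [179.9, -0.1, -115.8]
force: [-0.1, 0.8, 1.0]
opening: 0.0791
```

Run:
```python
from h import *
o=get_obs(); print(o["clock"],o["tool_pos"],o["force"],abs(o["qvel"]).max())
save(snapshot("top"),"t7",k=1.4);save(snapshot("scene"),"s7",k=1.4)
```

```text
10.1167 [ 0.64692053 -0.14388085  0.23525472] [-0.12462124  0.80269924  0.97104814] 1.7413542641813273
```

View pics/t7.png

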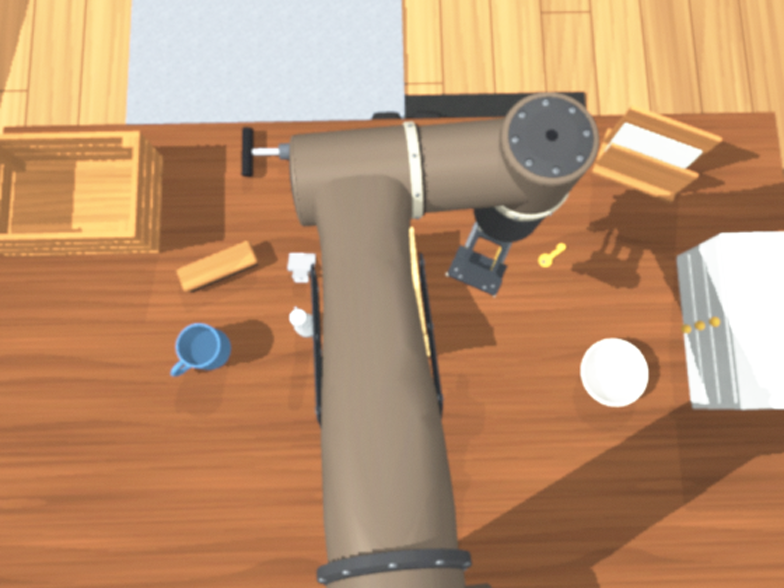

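View pics/s7.png

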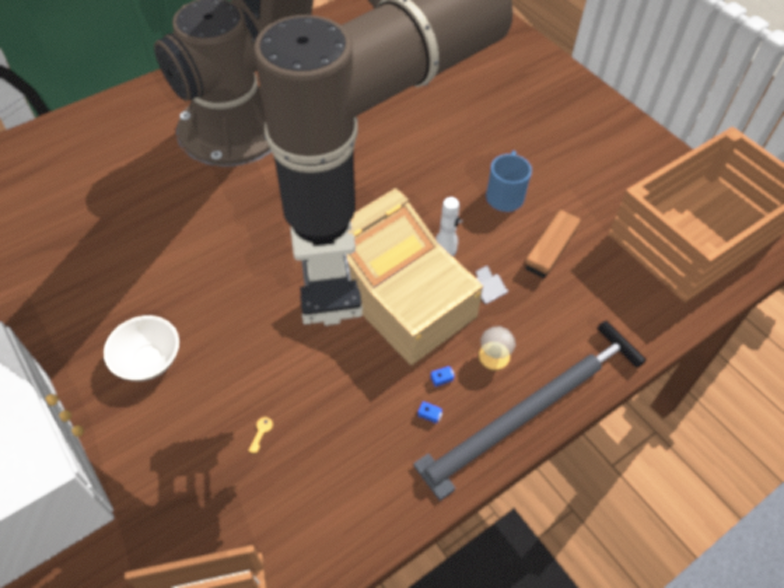

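The scene picture shows the ledge empty, the door shut at (390,250), and every bystander at its first pixel position. A short settle with the arm at rest, then I hand in.

>>> jog_arm(commands=[[0, 0, 0, 0], [0, 0, 0, 0], [0, 0, 0, 0], [0, 0, 0, 0], [0, 0, 0, 0], [0, 0, 0, 0], [0, 0, 0, 0], [0, 0, 0, 0], [0, 0, 0, 0], [0, 0, 0, 0]])

```text
clock: 11.05
tool_pos: [0.6476, -0.1426, 0.2366]
orientation: [180.0, -0.0, -115.7]
force: [0.3, -0.0, 0.4]
opening: 0.079
```

Run:
```python
from h import *
print(close_job())
```

```text
the job is handed in; nothing more can be done
None
```

The bike light is in the oak box and the door has closed behind it. I handed the job in at about 11 s, and no verdict was reported.

- **How it went:** I set the jaws about 30° off the box's axis. The front finger held the door in, reaching about 0.65 rad by my geometry, while the rear finger slid the light off the ledge. About two thirds of the way along, the light's nose had turned roughly 10°. I backed off 3–4 mm, shifted the contact 6 mm and carried on. I then drew straight back and lifted clear.
- **Last checks:** The wrist camera showed the light on the box's lining while the finger still held the door. After I withdrew, the scene camera showed the ledge empty, the door shut and the bystanders where they began, judged by eye. The force readings I took stayed below about 4 N.
- **Not measured:** I worked out the door angle from finger position rather than reading it. I did not see the light again once the door shut. The early top and scene estimates of the light's position differed by 8 mm; I used the wrist view to settle that.

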